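Close the filled parts drawers, pull out the empty one

TASK

Three parts drawers stand partly open. With the fingertips, push the drawer with the solder spool and the drawer with the small carton fully shut, with the things still upright in them, and draw the empty drawer out to its stop, ready for filling, by hooking its front from inside. Pinch and lift nothing, and leave the other things on the table where they are.

Things in the scene. Friction and masses are not known exactly. Their poses are not given: they have to be found in the camera images.
- module_spool: One of three identical grey one-drawer parts modules, fixed side by side in any order, fronts towards the robot: 130 wide, 152 deep, 78 high, closed roof, sides and back. Origin: middle of the front's lower edge, on the table; x axis into the module. Its drawer holds the spool of solder.
- module_carton: One of three identical grey one-drawer parts modules, fixed side by side in any order, fronts towards the robot: 130 wide, 152 deep, 78 high, closed roof, sides and back. Origin: middle of the front's lower edge, on the table; x axis into the module. Its drawer holds the small carton.
- module_empty: One of three identical grey one-drawer parts modules, fixed side by side in any order, fronts towards the robot: 130 wide, 152 deep, 78 high, closed roof, sides and back. Origin: middle of the front's lower edge, on the table; x axis into the module. Its drawer is empty.
- front_spool (a point): Drawer front: plate 116 wide, 8 thick, 5 to 71 mm above the table (a finger notch lowers the middle 48 mm of its top edge to 59 mm). Point: middle of its outer face, 40 mm above the table, moving with the drawer; x axis level into the module (the way to push it shut), z up. Drawer walls 45 high, 4 thick, inner floor 9 mm above the table. This drawer holds the spool of solder.
- drawer_spool (a joint): Slide of this drawer: 0 = fully home, front flush with the module's edges; grows as it comes out towards the robot, to its stop at 0.135 m. Starts 0.085 to 0.105 out. Friction about 2 N, no spring: it stays where it is left.
- front_carton (a point): The same point on the identical drawer that holds the small carton: middle of the front's outer face, 40 mm above the table; x axis level into the module (the way to push it shut), z up. 
- drawer_carton (a joint): Slide of this drawer: 0 = fully home, front flush with the module's edges; grows as it comes out towards the robot, to its stop at 0.135 m. Starts 0.085 to 0.105 out. Friction about 2 N, no spring: it stays where it is left.
- front_empty (a point): The same point on the identical drawer that is empty: middle of the front's outer face, 40 mm above the table; x axis level into the module (the way to push it shut), z up. With the drawer out by q, the space behind its front that is open above runs from 8 mm to q behind this point (then the module's roof begins), 108 mm wide, floor 9 mm above the table.
- drawer_empty (a joint): Slide of this drawer: 0 = fully home, front flush with the module's edges; grows as it comes out towards the robot, to its stop at 0.135 m. Starts 0.085 to 0.105 out. Friction about 2 N, no spring: it stays where it is left.
- spool_center (a point): Loose spool of solder wire, 62 across, 46 high, green flanges, standing upright in its drawer just behind the front; point at its centre.
- carton_center (a point): Loose small brown carton, 60 x 90 x 42 high, lying in its drawer just behind the front, long side across the drawer; point at its centre.
- floor_spool (a point): Centre of the inner floor of the spool's drawer, 77 mm behind its front's outer face (floor 138 x 108).
- floor_carton (a point): Centre of the inner floor of the carton's drawer, 77 mm behind its front's outer face (floor 138 x 108).
- spacer: Bystander: loose aluminium block 50 x 30 x 30 on the table in front of the modules; origin under its centre.
- nut_driver: Bystander: loose yellow-handled driver, 171 long, 30 high, on the table in front of the modules; origin under its centre, y along it.
- cutters: Bystander: loose side cutters with orange grips, 149 long, 10 high, left of the modules; origin under their centre.
- flags: Bystander: loose pad of sticky flags, 90 x 50 x 6, left of the modules; origin under its centre.
- mug: Bystander: loose mug, 78 across, 92 high, right of the modules; origin under its centre.
- paper_tape: Bystander: loose roll of paper tape, 100 across, 25 high, left of the modules; origin under its centre.
Things that resemble listed ones, but are neither listed nor needed, are in the scene too. Of the things like the part that bears carton_center, leave any that is orange or purple; of the rest the larger one is meant.

How it is judged:
At the end, for the whole second after the job is handed in: The drawers with the spool and the carton are shut to within 4 mm, each with its thing standing upright on its floor, the empty drawer is out to within 8 mm of its stop (0.135 m), and all three are at rest. The order is free (value of joint each of drawer_spool, drawer_carton below 0.004 m and horizontal distance between spool_center and floor_spool below 0.06 m and height (world z) of each of spool_center, carton_center below 0.045 m and angle between each of spool_center, carton_center's own z axis and vertical below 0.3 rad and horizontal distance between carton_center and floor_carton below 0.06 m and value of joint drawer_empty above 0.127 m and velocity of joint drawer_spool between -0.01 and 0.01 m/s and velocity of joint drawer_carton between -0.01 and 0.01 m/s and velocity of joint drawer_empty between -0.01 and 0.01 m/s); the robot touches nothing.
It fails at once if the spool or the carton is lifted (height (world z) of spool_center above 0.057 m or height (world z) of carton_center above 0.055 m).
It fails at once if a drawer front is pinched between the fingers (more than 10 N on its outer and inner sides at once) (((contact force between the fingers and drawer_spool_c4 above 10 N or contact force between the fingers and drawer_spool_c5 above 10 N or contact force between the fingers and drawer_spool_c6 above 10 N) and (contact force between the fingers and drawer_spool_c7 above 10 N or contact force between the fingers and drawer_spool_c8 above 10 N or contact force between the fingers and drawer_spool_c9 above 10 N)) or ((contact force between the fingers and drawer_carton_c4 above 10 N or contact force between the fingers and drawer_carton_c5 above 10 N or contact force between the fingers and drawer_carton_c6 above 10 N) and (contact force between the fingers and drawer_carton_c7 above 10 N or contact force between the fingers and drawer_carton_c8 above 10 N or contact force between the fingers and drawer_carton_c9 above 10 N)) or ((contact force between the fingers and drawer_empty_c4 above 10 N or contact force between the fingers and drawer_empty_c5 above 10 N or contact force between the fingers and drawer_empty_c6 above 10 N) and (contact force between the fingers and drawer_empty_c7 above 10 N or contact force between the fingers and drawer_empty_c8 above 10 N or contact force between the fingers and drawer_empty_c9 above 10 N))).
It fails at once if a bystander is shifted or lifted by more than 30 mm (distance of any of spacer, nut_driver, cutters, flags, mug, paper_tape from where it was at the start of the episode above 0.03 m).
It also fails if it takes over 56 s, if anything falls off the work surface, if the arm or the gripper's body presses on something with over 40 N, if the wrist force passes 120 N, or if a joint passes its speed limit or range.

ROBOT

A 7-joint arm with a two-finger parallel gripper is mounted at the origin on the work surface; the furniture and walls round the work are solid. World frame = base frame: x ahead of the robot, y to its left, z up, the work surface at z = 0. Lengths are in m, angles in rad, forces in N, time in s.
With the tool pointing down it reaches from about 0.4 to 0.85 m from the base axis. Payload 10.4 kg.
Tool frame: the origin (TCP) lies between the finger pads; the fingertips stand ahead of it and the grasp point (between the pads) lies 5 mm behind it (manip.tip_extent is the z of the fingertips in the tool frame, in m); z points along the fingers, y is the line along which they close (so a half turn about z gives the same grasp; the last joint's range is limited). The gripper opens to 85 mm and grips with 20 to 120 N. Pads are 22 mm wide; open, the fingers measure 114 mm over their backs; the gripper's body (76 mm by 85 mm) begins 54 mm behind the grasp point. The pads swing forward as they close: fully open they stand 13 mm farther back than shut.
Start: joints at [-1.299, 0.332, -0.065, 1.46, 0.022, 1.35, -0.088], TCP at [0.182, 0.598, 0.245] pointing down, gripper open.
Joint ranges: [-2.6, 2.6], [-0.5, 2.12], [-1.47, 1.34], [0.16, 2.42], [-1.27, 4.41], [0.06, 2.06], [-2.6, 2.6]. Speed limits (rad/s): [2.22, 2.22, 2.79, 2.79, 3.14, 3.14, 3.14].

INTERFACE

Orientations are given as a unit quaternion [x, y, z, w].
In Python, from workcell import status, viewer, manip gives the robot as it stands.
- The arm moves only by the tool play_rows, never from a script. Its argument "plan" is one flat list of numbers, 7 for each row, row after row: the turn, a rotation vector about the tool's x, y, z in degrees, then the shift along the tool's x, y, z in m, then the opening, from 0 (shut) to 1 (fully open). In form: [ax, ay, az, dx, dy, dz, grip, ax, ay, az, dx, dy, dz, grip, ...]. A call has 1 to 20 rows; each row is the pose to reach, as a shift and turn from the pose commanded when the call began, along the tool's axes at that moment; what a row does not reach only later rows make up. A row lasts 1/8 s, in which the tool goes at most 62.5 mm and 10.7 degrees, less where a joint would pass 70% of its speed; a pose out of reach is approached as far as the arm can. A call with a gripper value outside its range is refused whole. The fingers move at their own pace and stop on an object; "squeeze" is the grip in N (left out, the last holds). Time passes only in rows, so rows that repeat a pose let the fingers close. It gives the time, the measured TCP pose, the force, the opening and the grip force at its end, in the units of the state.
- status.get_obs(): the state, without advancing time (a new reading comes with each control period).
- viewer.camera(name): name is "side" or "top" or "wrist"; returns the picture (400x640x3 uint8, red, green, blue); there is no depth.
- viewer.camera_model(name): a dict with "fx", "fy", "cx", "cy" (pixels), "R" (3x3) and "t" (3): a world point X has camera coordinates R X + t. Camera axes: x right, y down, z forward; pixel columns grow to the right and rows downward; lengths in m; the calibration is good to about 2 mm. A picture is of the moment at which its call begins: read the wrist's pose just before it. camera_model takes no time and is no camera call; for the wrist camera it gives the pose at the moment of the call.
- manip.hand_in(): hands the job in; it is judged then, once.
The state is a dict: "clock": time; "joint_pos": joint angles; "joint_velocities": joint speeds; "tau": joint torques, N m; "position": TCP position; "ee_rot": TCP orientation; "ft_force": force on the tool from outside, world axes, zero at the start; "torque": the same for the moment, N m; "grip_width": opening from 0.0 (shut) to 1.0 (fully open); "grasp_force": force on a finger pad.
Only numpy, scipy, OpenCV 4.12 (cv2) and the standard library are available. Lean on these libraries where they do the work, as an engineer would, in place of code of your own. Each camera call takes 0.05 s, during which the arm holds its last target. There are 200 camera calls.

## Working session

There is one attempt and no reset: what is moved stays moved. The work goes in short steps, Python scripts to look and compute and a tool call to move; the robot and the scene stay as the last step left them, time stands still between calls to the robot, and variables do not carry over. Pictures are saved under pics/ and viewed, at most 10 in all, crops included, and the job is handed in when it is done.

Besides the shell and the picture viewer there is one more tool, called after "Emit:" as name(argument=value, ...) on one line, values as JSON. play_rows: Moves the arm, as the interface text tells. Its arguments: {"type":"object","properties":{"plan":{"type":"array","items":{"type":"number"}},"squeeze":{"type":"number"}},"required":["plan"]}

```bash
mkdir -p pics; python3 - <<'E'
from workcell import status, viewer, manip
import cv2,numpy as np
o=status.get_obs();print(o, manip.tip_extent)
for n in("top","side"):
    im=viewer.camera(n);cv2.imwrite(f"pics/{n}0.png",im[...,::-1]);print(n,viewer.camera_model(n))
E
```

```text
{'clock': 0.0, 'joint_pos': array([-1.2986118 ,  0.33287696, -0.06470925,  1.46093424,  0.02161322,
        1.34988617, -0.0884755 ]), 'joint_velocities': array([-1.84444431e-04,  1.83361113e-03,  2.49514976e-04, -8.05675443e-04,
       -5.97820043e-05, -3.92675596e-04, -1.14421388e-03]), 'tau': array([ 3.81667553e-05, -6.25439072e+01,  4.91116242e-02, -3.91603804e+01,
        1.61178358e-02,  1.00399702e-02, -2.37302112e-05]), 'position': array([0.18148494, 0.5977064 , 0.24451614]), 'ee_rot': array([ 1.46830953e-01,  9.89161349e-01, -7.01177815e-04, -6.64908067e-05]), 'ft_force': array([-0.26136699,  0.06610584,  0.16046632]), 'torque': array([ 0.00263418,  0.02381122, -0.01971499]), 'grasp_force': 0.0, 'grip_width': 0.9965995652393962} 0.014
top {'fx': 461.78243270887197, 'fy': 461.78243270887197, 'cx': 318.0908570050565, 'cy': 199.3165476959804, 'R': array([[-1.55658573e-02, -9.99876419e-01, -2.20263503e-03],
       [-9.96235974e-01,  1.56969806e-02, -8.52495659e-02],
       [ 8.52736053e-02,  8.67361680e-04, -9.96357195e-01]]), 't': array([0.07222131, 0.51893191, 1.62681137])}
side {'fx': 422.9240801383916, 'fy': 422.9240801383916, 'cx': 319.215023351217, 'cy': 196.5461519465033, 'R': array([[-0.98976272, -0.1426607 , -0.00420491],
       [-0.09591025,  0.68665422, -0.72062973],
       [ 0.10569287, -0.71284914, -0.69330737]]), 't': array([0.54614135, 0.03154529, 1.41410269])}
```

View pics/top0.png

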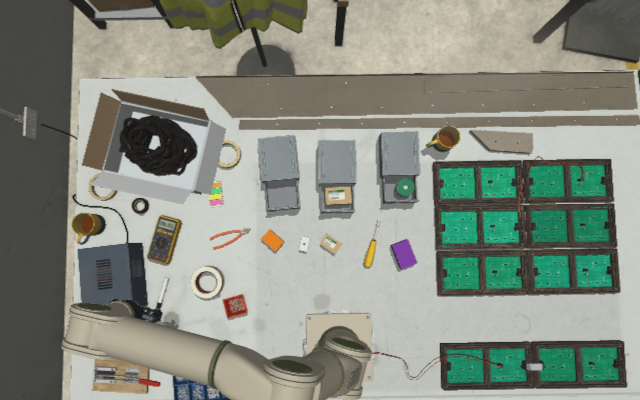

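View pics/side0.png

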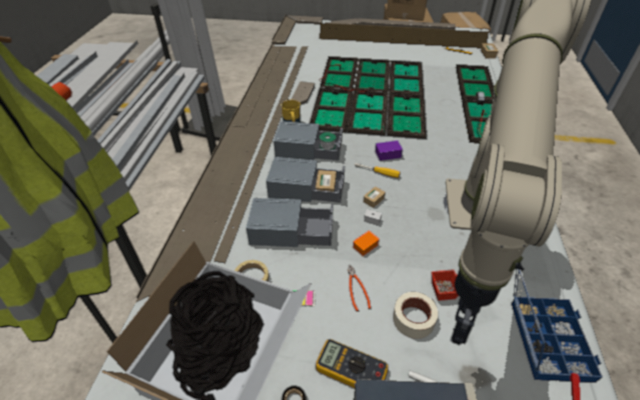

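The top view shows the empty drawer on the left (280,195), the carton in the middle one (338,195) and the spool on the right (404,187). There are four carton candidates: (338,195) brown, (331,243) a smaller brown one, (272,240) orange and (403,253) purple. The meant one is (338,195), since it is brown, the larger of the two and in a drawer. I'll confirm that in an enlarged crop and read the front corners from it.

```bash
python3 - <<'E'
import cv2
im=cv2.imread("pics/top0.png")[125:260,250:440]
cv2.imwrite("pics/crop.png",cv2.resize(im,None,fx=4,fy=4,interpolation=cv2.INTER_CUBIC))
E
```

```text
(no output)
```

View pics/crop.png

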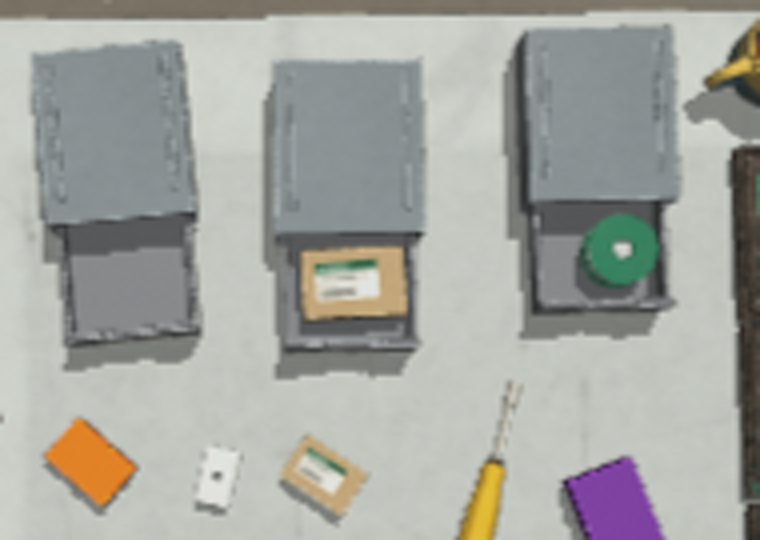

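The crop confirms it: the large brown carton with the green label is in the middle drawer, the left drawer is empty, and the spool is in the right one. I'll turn the corner pixels into world points.

```bash
cat > h.py <<'E'
import numpy as np
from workcell import status, viewer, manip
from scipy.spatial.transform import Rotation as Ro
def ray(n,uv,z):
    m=viewer.camera_model(n);R,t=m["R"],m["t"];c=-R.T@t
    d=R.T@np.array([(uv[0]-m["cx"])/m["fx"],(uv[1]-m["cy"])/m["fy"],1]);return c+d*(z-c[2])/d[2]
def rel(target,yaw_quat=None):
    """shift in tool axes and turn to reach target from the current pose"""
    o=status.get_obs();R=Ro.from_quat(o["ee_rot"])
    s=R.inv().apply(np.array(target)-o["position"])
    return s
E
python3 - <<'E'
from h import *
C=lambda x,y:(250+(x+.5)/4-.5,125+(y+.5)/4-.5)
D={"empty":[(49,223),(197,213),(33,53),(182,42),(66,345),(200,333)],
"carton":[(274,235),(424,232),(272,63),(422,60),(281,350),(417,347)],
"spool":[(527,199),(680,200),(525,30),(672,26),(535,312),(673,305)]}
for k,p in D.items():
    P=[ray("top",C(*q),.078 if i<4 else .071)[:2] for i,q in enumerate(p)]
    f=(P[0]+P[1])/2;b=(P[2]+P[3])/2;dr=(P[4]+P[5])/2
    y=P[0]-P[1];v=b-f
    print(k,"front",f.round(4),"w",np.linalg.norm(y).round(3),"depth",np.linalg.norm(v).round(3),"yaw by width",np.degrees(np.arctan2(-y[0],y[1])).round(1),"by depth",np.degrees(np.arctan2(v[1],v[0])).round(1),"drawer",dr.round(4),np.linalg.norm(f-dr).round(3))
for k,q,z in (("spacer",(217,478),.03),("sm carton",(325,475),.03),("orange",(90,463),.03),("tip driver",(515,385),.01),("handle",(490,465),.03),("purple",(565,485),.04),("purple2",(630,458),.04),("spool",(622,250),.055),("cart",(355,283),.051)):
    print(k,ray("top",C(*q),z).round(3))
R=Ro.from_quat(status.get_obs()["ee_rot"]);print(R.as_matrix().round(2))
E
```

```text
empty front [0.5875 0.1935] w 0.128 depth 0.151 yaw by width 3.0 by depth 4.7 drawer [0.4828 0.1864] 0.105
carton front [ 0.5709 -0.0018] w 0.13 depth 0.151 yaw by width 0.2 by depth -0.4 drawer [ 4.717e-01 -2.000e-04] 0.099
spool front [ 0.597  -0.2228] w 0.132 depth 0.151 yaw by width -1.3 by depth -0.1 drawer [ 0.5029 -0.2215] 0.094
spacer [0.362 0.117 0.03 ]
sm carton [0.363 0.021 0.03 ]
orange [0.377 0.228 0.03 ]
tip driver [ 0.44  -0.151  0.01 ]
handle [ 0.369 -0.124  0.03 ]
purple [ 0.351 -0.188  0.04 ]
purple2 [ 0.374 -0.246  0.04 ]
spool [ 0.555 -0.242  0.055]
cart [ 0.53  -0.007  0.051]
[[-0.96  0.29 -0.  ]
 [ 0.29  0.96 -0.  ]
 [-0.   -0.   -1.  ]]
```

Yaws are about +4° for the empty module and 0° for the other two. I'll start above the gap behind the empty drawer's front, with fingers shut and tool y along the front.

Emit:
play_rows(plan=[0,0,-10,-0.225,-0.145,0,0,0,0,-21,-0.45,-0.29,0,0,0,0,-21,-0.45,-0.29,0,0,0,0,-21,-0.45,-0.29,0,0,0,0,-21,-0.45,-0.29,0,0,0,0,-21,-0.45,-0.29,0,0,0,0,-21,-0.45,-0.29,0,0,0,0,-21,-0.45,-0.29,0,0,0,0,-21,-0.45,-0.29,0,0,0,0,-21,-0.45,-0.29,0,0,0,0,-21,-0.45,-0.29,0,0,0,0,-21,-0.45,-0.29,0,0], squeeze=20)

```text
clock: 1.6
position: [0.5271, 0.1912, 0.2452]
ee_rot: [-0.037, 0.999, 0.0, -0.0]
ft_force: [0.2, -0.0, -0.8]
grip_width: 0.002
grasp_force: 0.0
```

```bash
python3 - <<'E'
from h import *
import cv2
o=status.get_obs();print(o["clock"],o["position"],Ro.from_quat(o["ee_rot"]).as_matrix().round(3),o["grip_width"])
cv2.imwrite("pics/w1.png",viewer.camera("wrist")[...,::-1])
m=viewer.camera_model("wrist")
for p in ((.4828,.1864,.071),(.5875,.1935,.078),(*o["position"][:2],.009)):
    c=m["R"]@np.array(p)+m["t"];print(c[0]/c[2]*m["fx"]+m["cx"],c[1]/c[2]*m["fy"]+m["cy"])
E
```

```text
1.6 [0.52711603 0.19121038 0.24520305] [[-0.997 -0.074 -0.   ]
 [-0.074  0.997  0.   ]
 [ 0.     0.    -1.   ]] 0.0019441851914896286
321.61347120223564 146.50901718924183
321.09504852888654 255.81243632761664
323.3125395731539 182.19825799337838
```

View pics/w1.png

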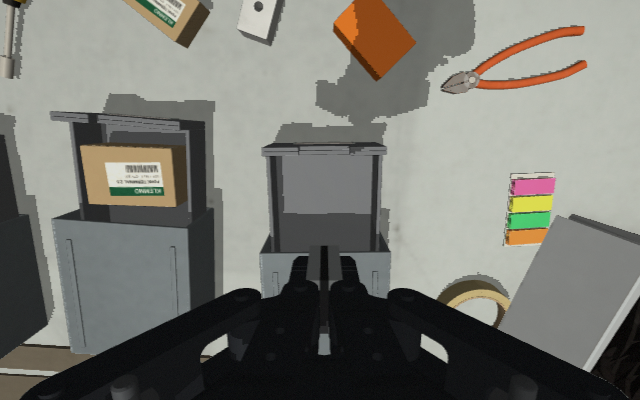

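The wrist view shows the drawer front's edge at about (323,148), matching the prediction, and a clear gap under the fingers. I'll descend and pull.

Emit:
play_rows(plan=[0,0,0,0,0,0.06,0,0,0,0,0,0,0.12,0,0,0,0,0,0,0.17,0,0,0,0,0,0,0.2,0,0,0,0,0,0,0.2,0,0,0,0,0.01,0,0.2,0,0,0,0,0.018,0,0.2,0,0,0,0,0.024,0,0.2,0,0,0,0,0.03,0,0.2,0,0,0,0,0.036,0,0.2,0,0,0,0,0.042,0,0.2,0,0,0,0,0.048,0,0.2,0,0,0,0,0.048,0,0.2,0])

```text
clock: 3.28
position: [0.4791, 0.1863, 0.045]
ee_rot: [-0.036, 0.999, -0.0, -0.001]
ft_force: [-0.6, -0.2, -0.1]
grip_width: -0.005
grasp_force: 0.0
```

Emit:
play_rows(plan=[0,0,0,0.004,0,0,0,0,0,0,0.007,0,0,0,0,0,0,0.01,0,0,0])

```text
clock: 3.65
position: [0.4699, 0.1855, 0.0452]
ee_rot: [-0.036, 0.999, -0.0, 0.0]
ft_force: [10.6, 0.1, -5.0]
grip_width: -0.003
grasp_force: 6.9
```

```bash
python3 - <<'E'
from h import *
import cv2
print(status.get_obs()["ft_force"])
im=viewer.camera("top")[...,::-1];cv2.imwrite("pics/t2.png",cv2.resize(im[125:260,250:440],None,fx=4,fy=4,interpolation=cv2.INTER_CUBIC))
E
```

```text
[10.62636713  0.12250427 -4.99749017]
```

View pics/t2.png

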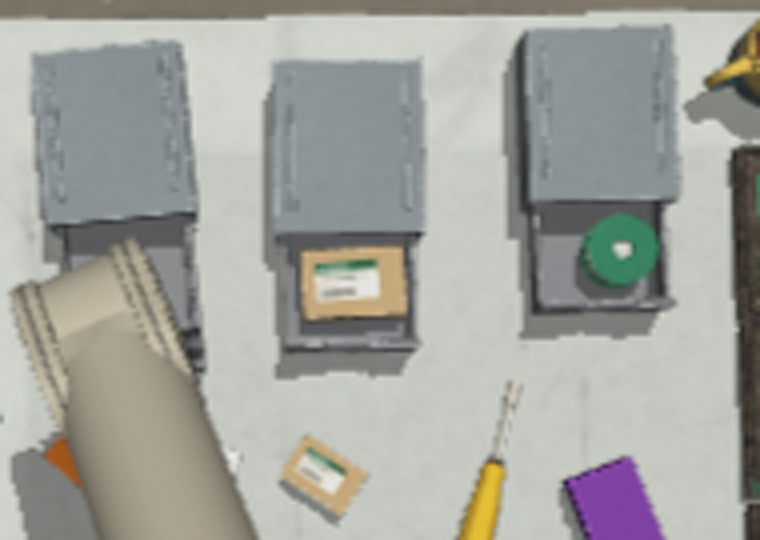

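The arm hides the front, but the force has reached 10.6 N. A few mm more will show whether this is the stop.

Emit:
play_rows(plan=[0,0,0,0.003,0,0,0,0,0,0,0.005,0,0,0,0,0,0,0.005,0,0,0])

```text
clock: 4.08
position: [0.4698, 0.1857, 0.0463]
ee_rot: [-0.035, 0.999, 0.001, 0.005]
ft_force: [25.2, 2.6, -18.9]
grip_width: -0.001
grasp_force: 12.2
```

It did not move under 25 N, so it is at the stop. I'll back off, lift, and go in front of the carton drawer.

Emit:
play_rows(plan=[0,0,0,-0.015,0,0,0,0,0,0,-0.03,0,0,0,0,0,0,-0.03,0,-0.06,0,0,0,0,-0.03,0,-0.12,0,0,0,0,-0.03,0,-0.13,0,0,0,0,-0.03,0,-0.13,0])

```text
clock: 4.82
position: [0.4952, 0.1876, 0.1755]
ee_rot: [-0.036, 0.999, 0.0, 0.0]
ft_force: [0.0, -0.1, 0.5]
grip_width: -0.0
grasp_force: 0.0
```

```bash
python3 - <<'E'
from h import *
print(status.get_obs()["position"],"carton",rel((.43,-.001,.175)), Ro.from_quat(status.get_obs()["ee_rot"]).as_matrix()[:,0])
E
```

```text
[0.49522428 0.18760564 0.17546025] carton [ 0.0785903  -0.18343925  0.00033621] [-9.97421997e-01 -7.17582869e-02 -3.29863058e-04]
```

Emit:
play_rows(plan=[0,0,4,0.025,-0.06,0,0,0,0,4,0.05,-0.12,0,0,0,0,4,0.078,-0.183,0,0,0,0,4,0.078,-0.183,0,0,0,0,4,0.078,-0.183,0,0,0,0,4,0.078,-0.183,0.05,0,0,0,4,0.078,-0.183,0.1,0,0,0,4,0.078,-0.183,0.13,0,0,0,4,0.078,-0.183,0.13,0])

```text
clock: 5.95
position: [0.4287, 0.0004, 0.043]
ee_rot: [-0.002, 1.0, -0.001, -0.003]
ft_force: [-0.1, -0.9, 0.7]
grip_width: 0.0
grasp_force: 0.0
```

```bash
python3 - <<'E'
from h import *
import cv2
im=viewer.camera("top")[...,::-1];a=cv2.resize(im[125:260,250:440],None,fx=4,fy=4,interpolation=cv2.INTER_CUBIC);cv2.imwrite("pics/t3.png",a)
E
```

```text
(no output)
```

View pics/t3.png

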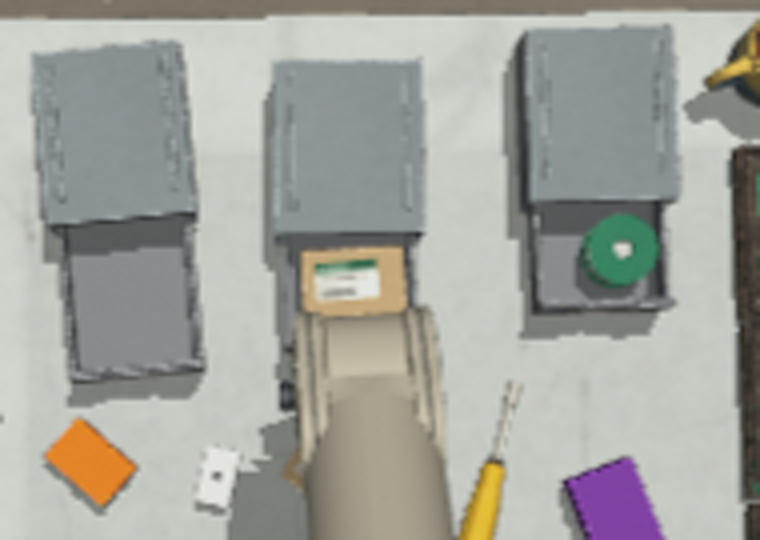

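The empty drawer's front edge is now at crop (137,376), about 135 mm out. I'll push the carton drawer.

Emit:
play_rows(plan=[0,0,0,-0.012,0,0,0,0,0,0,-0.022,0,0,0,0,0,0,-0.03,0,0,0,0,0,0,-0.038,0,0,0,0,0,0,-0.048,0,0,0,0,0,0,-0.058,0,0,0,0,0,0,-0.068,0,0,0,0,0,0,-0.078,0,0,0,0,0,0,-0.088,0,0,0,0,0,0,-0.098,0,0,0,0,0,0,-0.106,0,0,0,0,0,0,-0.113,0,0,0,0,0,0,-0.118,0,0,0,0,0,0,-0.122,0,0,0,0,0,0,-0.122,0,0,0])

```text
clock: 7.88
position: [0.5528, -0.0001, 0.0454]
ee_rot: [-0.001, 1.0, 0.0, 0.0]
ft_force: [0.2, -0.2, -0.1]
grip_width: -0.001
grasp_force: 0.0
```

Emit:
play_rows(plan=[0,0,0,-0.004,0,0,0,0,0,0,-0.008,0,0,0,0,0,0,-0.011,0,0,0,0,0,0,-0.011,0,0,0])

```text
clock: 8.38
position: [0.5564, -0.0005, 0.0424]
ee_rot: [-0.001, 1.0, 0.0, -0.008]
ft_force: [-26.3, -1.6, 3.5]
grip_width: 0.0
grasp_force: 0.0
```

It stopped firmly at 26 N. I'll back off, lift, and move towards the spool drawer.

Emit:
play_rows(plan=[0,0,0,0.02,0,0,0,0,0,0,0.04,0,0,0,0,0,0,0.04,0,-0.06,0,0,0,0,0.04,0,-0.12,0,0,0,0,0.06,-0.06,-0.13,0,0,0,0,0.08,-0.12,-0.13,0,0,0,0,0.1,-0.18,-0.13,0,0,0,0,0.105,-0.222,-0.13,0,0,0,0,0.105,-0.222,-0.13,0,0,0,0,0.105,-0.222,-0.13,0])

```text
clock: 9.62
position: [0.4592, -0.222, 0.1754]
ee_rot: [-0.001, 1.0, 0.0, 0.0]
ft_force: [0.7, 0.7, 0.9]
grip_width: 0.0
grasp_force: 0.0
```

```bash
python3 - <<'E'
from h import *
import cv2
im=viewer.camera("top")[...,::-1];a=cv2.resize(im[125:260,250:440],None,fx=4,fy=4,interpolation=cv2.INTER_CUBIC);cv2.imwrite("pics/t4.png",a)
print(rel((.46,-.222,.045)))
E
```

```text
[-0.00057337 -0.00054253  0.1303094 ]
```

View pics/t4.png

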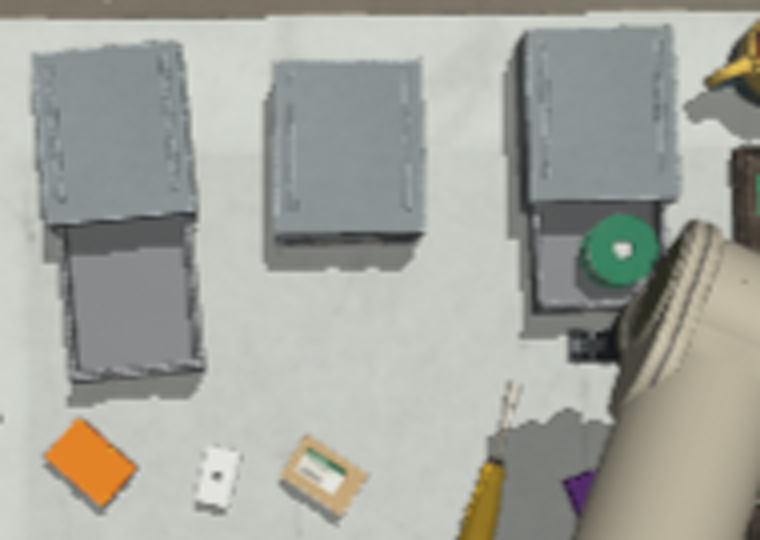

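The carton drawer is shut, with its front at (350,238) flush with the roof edge. Now the spool drawer.

Emit:
play_rows(plan=[0,0,0,0,0,0.05,0,0,0,0,0,0,0.1,0,0,0,0,0,0,0.13,0,0,0,0,0,0,0.13,0,0,0,0,-0.012,0,0.13,0,0,0,0,-0.02,0,0.13,0,0,0,0,-0.028,0,0.13,0,0,0,0,-0.036,0,0.13,0,0,0,0,-0.045,0,0.13,0,0,0,0,-0.054,0,0.13,0,0,0,0,-0.063,0,0.13,0,0,0,0,-0.072,0,0.13,0,0,0,0,-0.081,0,0.13,0,0,0,0,-0.09,0,0.13,0,0,0,0,-0.098,0,0.13,0,0,0,0,-0.104,0,0.13,0,0,0,0,-0.109,0,0.13,0,0,0,0,-0.113,0,0.13,0,0,0,0,-0.113,0,0.13,0])

```text
clock: 12.05
position: [0.5722, -0.2225, 0.0453]
ee_rot: [-0.001, 1.0, -0.0, 0.0]
ft_force: [0.4, 0.1, 0.4]
grip_width: 0.001
grasp_force: 0.0
```

Emit:
play_rows(plan=[0,0,0,-0.004,0,0,0,0,0,0,-0.008,0,0,0,0,0,0,-0.011,0,0,0,0,0,0,-0.011,0,0,0])

```text
clock: 12.55
position: [0.5817, -0.2227, 0.0448]
ee_rot: [-0.001, 1.0, 0.0, -0.001]
ft_force: [-6.5, 0.2, 0.3]
grip_width: 0.001
grasp_force: 0.0
```

Emit:
play_rows(plan=[0,0,0,-0.003,0,0,0,0,0,0,-0.006,0,0,0,0,0,0,-0.006,0,0,0])

```text
clock: 12.92
position: [0.5817, -0.2236, 0.0425]
ee_rot: [0.001, 1.0, 0.001, -0.007]
ft_force: [-26.9, -0.7, 1.7]
grip_width: 0.001
grasp_force: 0.2
```

It stopped solidly here too. I'll back off, lift, and move to a spot where the wrist camera can see the fronts.

Emit:
play_rows(plan=[0,0,0,0.02,0,0,0,0,0,0,0.05,0,0,0,0,0,0,0.05,0,-0.06,0,0,0,0,0.05,0,-0.12,0,0,0,0,0.05,0.05,-0.16,0,0,0,0,0.05,0.09,-0.2,0,0,0,0,0.05,0.12,-0.22,0,0,0,0,0.05,0.12,-0.22,0,0,0,0,0.05,0.12,-0.22,0])

```text
clock: 14.05
position: [0.5385, -0.1031, 0.265]
ee_rot: [-0.001, 1.0, -0.0, 0.0]
ft_force: [0.5, -0.2, -0.5]
grip_width: -0.0
grasp_force: 0.0
```

```bash
python3 - <<'E'
from h import *
import cv2
w=viewer.camera("wrist")[...,::-1]; s=viewer.camera("side")[...,::-1]
s=cv2.resize(s[100:260,230:430],None,fx=3,fy=3,interpolation=cv2.INTER_CUBIC)[:, :]
t=viewer.camera("top")[...,::-1];t=cv2.resize(t[125:260,250:440],None,fx=4,fy=4,interpolation=cv2.INTER_CUBIC)
cv2.imwrite("pics/w5.png",w);cv2.imwrite("pics/s5.png",s);cv2.imwrite("pics/t5.png",t)
E
```

```text
(no output)
```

View pics/w5.png

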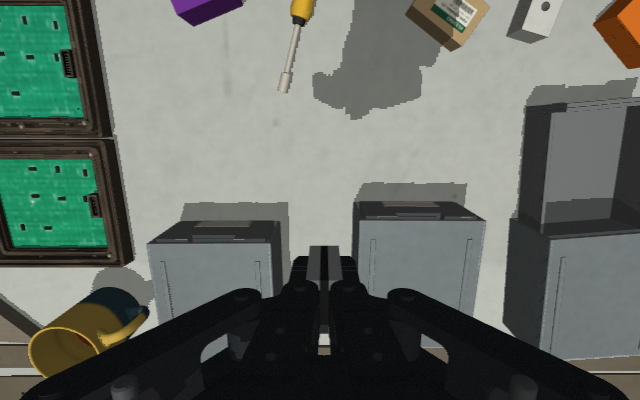

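View pics/t5.png

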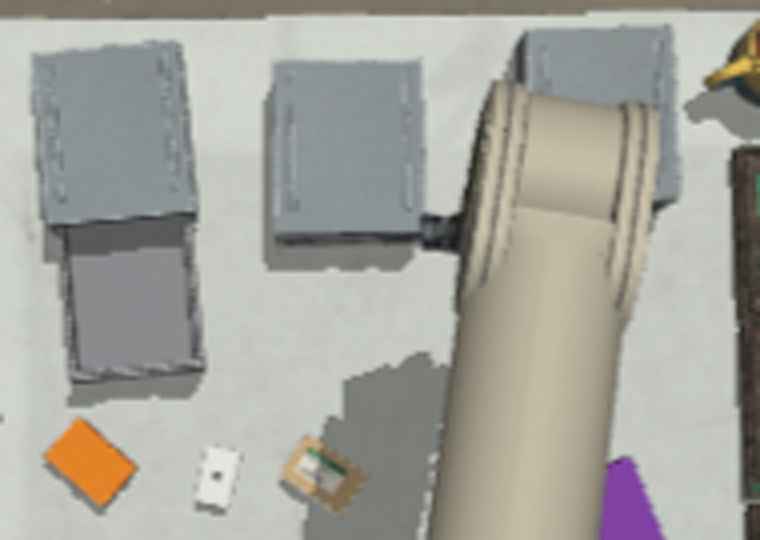

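Both pushed fronts, at wrist-view (215,235) and (420,212), sit flush with the roof edges. Their stop positions also match the measured module fronts to about 1 mm. The empty drawer is out, and the table items in view have not moved.

```bash
python3 -c "
from workcell import manip
print(manip.hand_in())"
```

```text
the job is handed in; nothing more can be done
None
```

I handed the job in at about 14 s: the spool and carton drawers are pushed shut to their stops, and the empty drawer is drawn out to its stop. I couldn't see the spool and carton inside the shut drawers, and hand-in gave no verdict.

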